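Close the biscuit tin, then take off the outer cover and hold it

ROBOT

A 6-joint arm with a two-finger parallel gripper is mounted at the origin on the work surface. World frame = base frame: x ahead of the robot, y to its left, z up, the work surface at z = 0. Lengths are in mm, angles in rad, forces in N, time in s.
With the tool pointing down it reaches from about 250 to 850 mm from the base axis. Payload 12.5 kg.
Tool frame: the origin (TCP) lies between the finger pads; the fingertips stand 19 mm ahead of it and the grasp point (between the pads) is the TCP; z points along the fingers, y is the line along which they close (so a half turn about z gives the same grasp; the last joint's range is limited). The gripper opens to 93 mm and grips with 3 to 60 N. Pads are 15 mm wide; open, the fingers measure 128 mm over their backs; the gripper's body (75 mm by 188 mm) begins 65 mm behind the grasp point.
Start: joints at [1.265, 0.351, 1.652, -0, 1.139, -0.085], TCP at [120.424, 536.64, 237.633] pointing down, gripper open.
Joint ranges: [-2.75, 2.75], [-0.79, 2.1], [0.01, 2.65], [-1.57, 4.71], [0.07, 3.14], [-2.87, 2.87]. Speed limits (rad/s): [2.22, 2.22, 2.79, 3.14, 3.14, 3.14].

INTERFACE

Orientations are given as a unit quaternion [x, y, z, w].
In Python, from rig import ctrl gives the robot as it stands. Calls block until the motion is done:
- ctrl.move_ptp(position, orientation): joint-space move of the TCP to a pose.
- ctrl.servo_line(position, speed=150, frame=None): straight line of the TCP; frame=None keeps the orientation; speed is the mean speed in mm/s.
- ctrl.set_joints(angles): joint-space move.
- ctrl.command_gripper(opening, squeeze=None): finger opening in mm; squeeze is the grip in N (None keeps the last); returns when the fingers have stopped.
- ctrl.pause(seconds).
- ctrl.solve_ik(position, orientation): joint angles nearest the present ones, or None.
- ctrl.get_state(): the state.
- ctrl.snapshot(name): name is "scene" or "top"; returns a dict with "image" (480x640x3 uint8, red, green, blue), "camera_matrix" (3x3 intrinsics, pixels), "dist_coeffs" ([k1, k2, p1, p2, k3] as OpenCV has them; the pictures are not rectified), "R" (3x3) and "t" (3): a world point X has camera coordinates R X + t. Camera axes: x right, y down, z forward; pixel columns grow to the right and rows downward; lengths in mm; the calibration is good to about 2 mm. A picture is of the moment at which its call begins. There is no depth.
A pose or a line that the arm cannot do raises ctrl.Unreachable and nothing moves.
- ctrl.finish_job(): hands the job in; it is judged then, once.
Trained networks look in the newest picture that a camera, given by its name, has taken for a name from the list of things; names that differ only in an ending like _2 or _b are one class to them, and where a whole thing is asked for, a point or a joint stands for the part that bears it (a point fixed in the world has none). Each returns a list of dicts, best first, with "p" (0 to 1); they miss things now and then, are a little off and sometimes report something else, mostly with a low value. They report only what shows in the picture. A call takes as long as a camera call.
- ctrl.boxes_of(query, camera): "location" ([column, row] in pixels, amid what is visible of it).
- ctrl.cut_out(query, camera): "mask" (480x640 bool, what is visible of it) and "location" ([column, row] in pixels, amid what is visible of it).
The state is a dict: "t": time; "qpos": joint angles; "dq": joint speeds; "joint_torque": joint torques, N m; "tcp_pos": TCP position; "ee_rot": TCP orientation; "force": force on the tool from outside, world axes, zero at the start; "wrist_torque": the same for the moment, N m; "grip_width": finger opening in mm; "grip_force": force on a finger pad.
Only numpy, scipy, OpenCV 4.12 (cv2) and the standard library are available. Lean on these libraries where they do the work, as an engineer would, in place of code of your own. Each camera call takes 0.05 s, during which the arm holds its last target. There are 200 camera calls.

TASK

Set the pale shortbread finger from the divided tray down gently inside the open tin, then carry the nested lids together by the wooden knob and lower them onto the tin until the vented inner lid seats fully. Let go of the knob, grip the white collar and lift the blue outer cover alone straight up, leaving the inner lid seated so that the warm biscuits can breathe. Finish still holding the cover, level and still, clear above the wooden knob, with the other biscuits, the mug and the jar left where they are.

Things in the scene. Friction and masses are not known exactly. Their poses are not given: they have to be found in the camera images.
- tray: Fixed dark wooden tray, 256 x 118 x 24 mm high, walls and floor 4 mm, with two dividers that make three compartments in a row along its x axis, each about 80 mm (x) by 110 mm (y) inside. Origin: centre of the underside; z up.
- shortbread: Loose pale shortbread finger, 60 mm long (its x) x 22 mm wide (its y) x 16 mm high, 30 g, lying flat in one of the three compartments (which one varies), its length roughly along the tray's length. Origin: centre of the underside.
- choc_finger: Loose dark chocolate finger of the same size (60 x 22 x 16 mm), in another compartment; bystander. Origin: centre of the underside.
- ring_biscuit: Loose brown ring biscuit, 48 mm across, 18 mm hole, 12 mm high, in another compartment; bystander. Origin: centre of the underside.
- tin: Loose open round white enamel tin with a blue foot, 0.8 kg, standing on the table: outside dia 100 mm, height 50, wall 4 (mouth 92), inner floor 5 mm above its underside. Do not open the fingers over 60 mm inside it. Origin: centre of the underside, z up. Tin and lids may swap places from start to start.
- inner_lid: Steel inner lid, loose, 170 g, nested under the cover at first. Heights above origin (centre of plug's underside): plug 0-12 mm, dia 84 (76 at foot), 4 mm play in the tin; vented flange 12-16, dia 104, sits on the tin's rim; round wooden knob 16-67, dia 16, on the axis. Seated: origin 38 mm above the tin's. Lifting the knob lifts the cover too, as it rests on the flange.
- cover: Blue outer cover, loose, 170 g, unfastened, 4 mm sideways play on the inner lid. Heights above origin (centre of skirt's lower rim): skirt 0-10 mm, dia 118 outside, 112 inside; plate 10-13; central upright white tube collar 13-35, dia 38, bore 26, the knob passing freely through it. Nested: origin 6 mm above the inner lid's; the knob sticks out 26 mm above the collar.
- mug: Loose white mug, 80 mm across, 90 mm high; bystander. Origin: centre of the underside.
- jar: Loose closed glass jar, 60 mm across, about 85 mm high; bystander. Origin: centre of the underside.

How it is judged (in metres and radians):
On the way, in this order (a step that is already met when the one before it is completed fails the run):
1. the shortbread finger lies inside the tin, let go (z of shortbread in the frame of tin between -0.002 and 0.03 m and horizontal distance between shortbread and tin below 0.046 m and contact force between the fingers and shortbread below 0.1 N and linear speed of shortbread below 0.05 m/s), for 0.2 s.
2. inner lid and cover are lifted together, still nested, by the inner lid's knob (z of cover in the frame of inner_lid between 0.003 and 0.01 m and horizontal distance between cover and inner_lid below 0.008 m and height (world z) of inner_lid above 0.03 m and contact force between the fingers and inner_lid above 1 N), for 0.2 s.
3. the inner lid is seated on the tin with the cover nested over it, and the knob is let go (z of cover in the frame of inner_lid between 0.003 and 0.01 m and horizontal distance between cover and inner_lid below 0.008 m and z of inner_lid in the frame of tin between 0.034 and 0.042 m and horizontal distance between inner_lid and tin below 0.008 m and angle between the z axis of inner_lid and the z axis of tin, either way round below 0.06 rad and contact force between the fingers and inner_lid below 0.1 N), for 0.2 s.
At the end, for the whole second after the job is handed in: Shortbread in the upright tin; inner lid seated on it (4 mm in height, 8 mm sideways, 0.06 rad); fingers hold the cover still, level within 0.2 rad, its lower rim over 107 mm above the tin's underside, touching neither lid nor tin; bystanders within 30 mm of their starts (z of shortbread in the frame of tin between -0.002 and 0.03 m and horizontal distance between shortbread and tin below 0.046 m and z of inner_lid in the frame of tin between 0.034 and 0.042 m and horizontal distance between inner_lid and tin below 0.008 m and angle between the z axis of inner_lid and the z axis of tin, either way round below 0.06 rad and z of cover in the frame of tin above 0.107 m and angle between cover's own z axis and vertical below 0.2 rad and linear speed of cover below 0.03 m/s and contact force between the fingers and cover above 1 N and contact force between each of cover, the fingers and inner_lid below 0.1 N and contact force between cover and tin below 0.1 N and angle between tin's own z axis and vertical below 0.05 rad and height (world z) of tin between -0.005 and 0.005 m and distance of each of choc_finger, ring_biscuit, mug, jar from where it was at the start of the episode below 0.03 m); the arm keeps its last pose, push and grip.
It fails at once if the cover comes off the inner lid (by 15 mm) while the inner lid is not seated on the tin ((z of cover in the frame of inner_lid above 0.021 m or z of cover in the frame of inner_lid below -0.009 m) and not (z of inner_lid in the frame of tin between 0.034 and 0.042 m and horizontal distance between inner_lid and tin below 0.008 m and angle between the z axis of inner_lid and the z axis of tin, either way round below 0.06 rad)).
It fails at once if the shortbread finger is dropped from over about 40 mm (linear speed of shortbread above 0.9 m/s and contact force between the fingers and shortbread below 0.05 N).
It fails at once if the lids are dropped from over about 20 mm (linear speed of inner_lid above 0.65 m/s and contact force between the fingers and inner_lid below 0.05 N).
It fails at once if the tin is tipped or pushed more than 50 mm (angle between tin's own z axis and vertical above 0.3 rad or distance of tin from where it was at the start of the episode above 0.05 m).
It fails at once if another biscuit, the mug or the jar is moved more than 30 mm (distance of any of choc_finger, ring_biscuit, mug, jar from where it was at the start of the episode above 0.03 m).
It also fails if it takes over 64 s, if anything falls off the work surface, if the arm or the gripper's body presses on something with over 40 N, if the wrist force passes 120 N, or if a joint passes its speed limit or range.

## Working session

There is one attempt and no reset: what is moved stays moved. The work goes in short steps, each a Python script; the robot and the scene stay as the last script left them, time stands still between calls to the robot, and variables do not carry over. Pictures are saved under pics/ and viewed, at most 10 in all, crops included, and the job is handed in when it is done.

```bash
mkdir -p pics; ls; cat > h.py <<'E'
import numpy as np, cv2
from rig import ctrl
def ray(s,px):
    K=np.array(s["camera_matrix"],float);d=np.array(s["dist_coeffs"],float)
    u=cv2.undistortPoints(np.array([[px]],float),K,d)[0,0]
    R=np.array(s["R"],float);t=np.array(s["t"],float).ravel()
    return -R.T@t, R.T@np.array([u[0],u[1],1.])
def at_z(s,px,z):
    c,v=ray(s,px); return c+v*(z-c[2])/v[2]
def save(s,n): cv2.imwrite(f"pics/{n}.png",s["image"][:,:,::-1])
E
python3 - <<'E'
from h import *
for c in("top","scene"):
    s=ctrl.snapshot(c);save(s,c+"0")
    print(c,ray(s,(320,240)))
    for n,z in dict(shortbread=20,choc_finger=20,ring_biscuit=16,tin=50,cover=20,inner_lid=60,mug=90,jar=85,tray=24).items():
        for r in ctrl.cut_out(n,c)[:3]:
            print(n,round(r["p"],2),np.round(r["location"]),r["mask"].sum(),at_z(s,r["location"],z).round())
print(ctrl.get_state())
E
```

```text
pics
rig.py
top (array([466.48967569,  21.35407029, 990.81798519]), array([ 0.12107637, -0.02537568, -0.99237622]))
shortbread 0.62 [189. 274.] 435 [522. 233.  20.]
choc_finger 0.85 [180. 322.] 454 [438. 247.  20.]
choc_finger 0.4 [471. 277.] 140 [ 516. -279.   20.]
ring_biscuit 0.96 [196. 230.] 497 [603. 223.  16.]
cover 0.74 [462. 282.] 3066 [ 508. -262.   20.]
inner_lid 0.64 [190. 274.] 364 [522. 223.  60.]
inner_lid 0.62 [470. 279.] 131 [ 511. -264.   60.]
mug 0.91 [403. 124.] 2405 [ 780. -147.   90.]
jar 0.57 [224. 126.] 1130 [778. 166.  85.]
tray 0.69 [190. 272.] 480 [527. 230.  24.]
tray 0.59 [194. 280.] 8338 [513. 222.  24.]
scene (array([ 927.8377039 , -544.28183652,  707.94315677]), array([-0.32201813,  0.5839493 , -0.74568901]))
shortbread 0.74 [334. 144.] 364 [535. 214.  20.]
choc_finger 0.53 [300. 120.] 332 [441. 245.  20.]
ring_biscuit 0.71 [368. 159.] 457 [606. 215.  16.]
tin 0.89 [246. 226.] 3579 [532. -63.  50.]
cover 0.57 [152. 339.] 5223 [ 524. -276.   20.]
inner_lid 0.55 [147. 316.] 323 [ 519. -269.   60.]
mug 0.63 [374. 348.] 5313 [ 804. -179.   90.]
mug 0.41 [150. 316.] 247 [ 541. -280.   90.]
jar 0.93 [460. 199.] 2015 [801. 126.  85.]
tray 0.88 [336. 150.] 5663 [548. 199.  24.]
{'t': 1.0, 'qpos': array([ 1.26540344e+00,  3.50669033e-01,  1.65181010e+00, -1.54034478e-06,
        1.13906671e+00, -8.46005285e-02]), 'dq': array([ 0.00051948, -0.00074868, -0.00024431,  0.00057211, -0.00063465,
       -0.00090791]), 'joint_torque': array([-8.00241087e-04, -4.97224224e+01, -2.85493988e+01,  6.99955900e-02,
        2.17587256e-02,  1.18397452e-04]), 'tcp_pos': array([120.4242996 , 536.64448011, 237.64568537]), 'ee_rot': array([1.10171757e-01, 9.93912563e-01, 2.28290928e-05, 5.22191614e-06]), 'force': array([-0.38745657,  0.18919259,  1.13202997]), 'wrist_torque': array([ 0.02395378, -0.054324  , -0.03064497]), 'grip_force': 0.0, 'grip_width': 93.27154367412382}
```

View pics/top0.png

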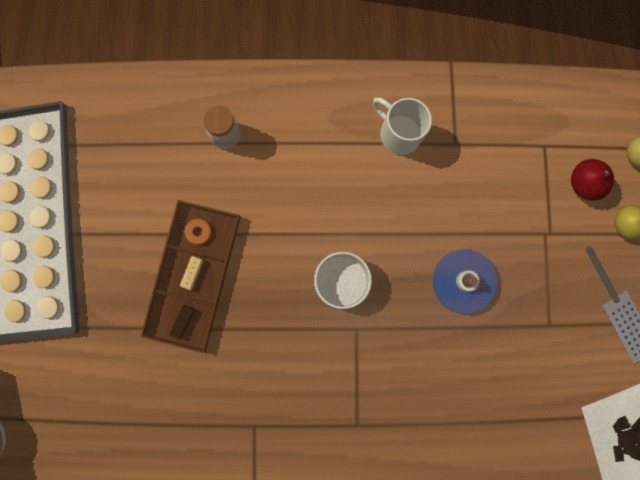

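View pics/scene0.png

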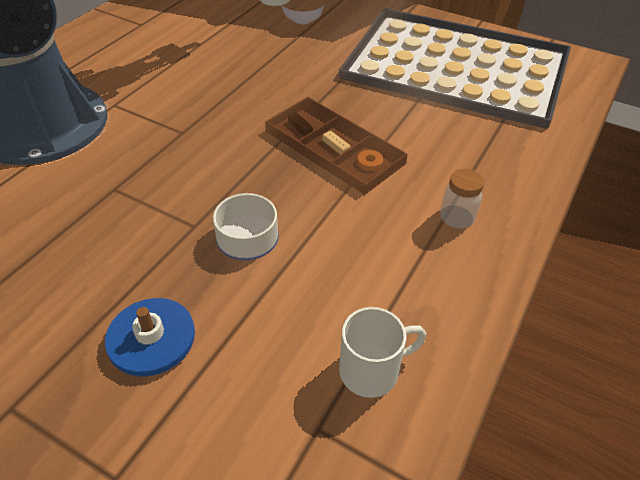

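The top view shows the shortbread at about (191,273) in the middle compartment, the tin at (343,280), and the lids at (465,281) with the knob tip near (468,278). The scene view agrees: shortbread (335,143), tin (246,226), lids (150,335) with the knob at (144,316). Next I fit silhouettes in both cameras.

```bash
cat >> h.py <<'E'
from scipy.optimize import least_squares
def proj(s,P):
    R=np.array(s["R"],float);t=np.array(s["t"],float).reshape(3,1)
    return cv2.projectPoints(np.array(P,float).reshape(-1,1,3),cv2.Rodrigues(R)[0],t,np.array(s["camera_matrix"],float),np.array(s["dist_coeffs"],float))[0][:,0]
def hullc(p):
    h=cv2.convexHull(np.array(p,np.float32)); m=cv2.moments(h); return np.array([m["m10"],m["m01"]])/m["m00"], m["m00"], h
def cyl(x,y,r,zs):
    a=np.linspace(0,2*np.pi,60,endpoint=False); return [(x+r*np.cos(b),y+r*np.sin(b),z) for z in zs for b in a]
def fit(s,mask,r,zs,x0):
    m=biggest(mask); v,u=np.nonzero(m); c,A,_=hullc(np.c_[u,v])
    f=lambda q: hullc(proj(s,cyl(q[0],q[1],r,zs)))[0]-c
    q=least_squares(f,x0,diff_step=1e-3).x
    return q,A,hullc(proj(s,cyl(*q,r,zs)))[1]
def biggest(m):
    m=cv2.morphologyEx(m.astype(np.uint8),cv2.MORPH_OPEN,np.ones((3,3)))
    n,l,st,_=cv2.connectedComponentsWithStats(m); return l==1+np.argmax(st[1:,4])
def win(m,c,h):
    o=np.zeros_like(m);u,v=map(int,c);o[v-h:v+h,u-h:u+h]=m[v-h:v+h,u-h:u+h];return o
def hsv(s): return cv2.cvtColor(s["image"],cv2.COLOR_RGB2HSV)
def blue(s): 
    h=hsv(s); return (h[...,0]>95)&(h[...,0]<130)&(h[...,1]>120)&(h[...,2]>25)
def white(s): 
    h=hsv(s); return (h[...,1]<60)&(h[...,2]>70)
def best(n,c):
    r=ctrl.cut_out(n,c); return r[0] if r else None
E
python3 - <<'E'
from h import *
for c,pc,pt in(("top",(465,281),(343,280)),("scene",(150,335),(246,226))):
    s=ctrl.snapshot(c)
    print(c,"cover",fit(s,win(blue(s),pc,60),59,(6,19),(515,-265)))
    print(" collar",fit(s,win(white(s),pc,25),19,(19,41),(515,-265)))
    print(" tin white",fit(s,win(white(s),pt,50),50,(8,50),(525,-20)))
    r=best("tin",c)
    if r: print(" tin net",r["p"],fit(s,r["mask"],50,(0,50),(525,-20)))
    r=best("shortbread",c)
    v,u=np.nonzero(biggest(r["mask"])); c2,A,h=hullc(np.c_[u,v])
    g=np.array([at_z(s,p,20)[:2] for p in h[:,0]],np.float32); print(" sb",A,cv2.minAreaRect(g),at_z(s,c2,18)[:2])
    r=best("tray",c)
    rs=[q for q in ctrl.cut_out("tray",c) if q["mask"].sum()>3000]
    if rs:
        v,u=np.nonzero(biggest(rs[0]["mask"])); _,_,h=hullc(np.c_[u,v])
        print(" tray",cv2.minAreaRect(np.array([at_z(s,p,20)[:2] for p in h[:,0]],np.float32)))
E
```

```text
top cover (array([ 500.48210695, -230.87993474]), 205.5, 3330.8958783182316)
 collar (array([ 509.87516571, -271.87851952]), 478.5, 416.5904120504856)
 tin white (array([511.13630802, -41.49105534]), 2545.0, 2605.46395043307)
 tin net 0.94 (array([511.49402541, -42.08336433]), 2503.0, 2609.646893932717)
 sb 459.5 ((525.3060913085938, 228.58932495117188), (26.1471004486084, 61.957008361816406), 69.04987335205078) [524.9262379  229.24857164]
 tray ((521.3877563476562, 230.0585479736328), (125.17591094970703, 258.1162109375), 75.2437515258789)
scene cover (array([ 513.57406182, -269.62522754]), 5304.5, 5572.268515234813)
 collar (array([ 514.94710845, -270.29236506]), 729.0, 826.0518863941543)
 tin white (array([517.05823019, -44.5171195 ]), 3457.0, 3441.2389502266888)
 tin net 0.92 (array([516.96141621, -44.32512613]), 3474.5, 3640.7334707783302)
 sb 350.0 ((531.4945678710938, 221.89044189453125), (33.346927642822266, 66.1778564453125), 67.73990631103516) [531.59986781 223.59238422]
 tray ((529.4181518554688, 223.5881805419922), (142.6852569580078, 272.9772033691406), 76.79112243652344)
```

```bash
cat >> h.py <<'E'
def q(a):
    f=np.radians((a+90)/2); return [np.cos(f),np.sin(f),0,0]
def st(m=""):
    s=ctrl.get_state(); print(m,"t%.1f"%s["t"],s["tcp_pos"].round(1),"w%.1f g%.1f"%(s["grip_width"],s["grip_force"]),"F",s["force"].round(1)); return s
E
python3 - <<'E'
from h import *
O=q(69)
print(ctrl.solve_ik([528,226,26],O),ctrl.solve_ik([514,-43,28],O),ctrl.solve_ik([512,-270,64],O))
ctrl.command_gripper(46,10)
ctrl.move_ptp([528,226.5,110],O);st()
ctrl.servo_line([528,226.5,26],100);st()
ctrl.command_gripper(10,10);st("grip")
ctrl.servo_line([528,226.5,110],120);st("lift")
ctrl.move_ptp([514,-43,110],O);st()
s=ctrl.snapshot("scene");save(s,"hold")
s=ctrl.snapshot("top");save(s,"holdtop")
E
```

```text
[ 3.23382538e-01  6.85031182e-01  1.71944361e+00 -4.44089210e-16
  7.37117858e-01 -8.80894646e-01] [-1.73737814e-01  6.09334466e-01  1.87620970e+00 -4.44089210e-16
  6.56048490e-01 -1.37801500e+00] [-5.65703712e-01  6.28873388e-01  1.69884278e+00 -4.44089210e-16
  8.13876483e-01 -1.76998090e+00]
 t4.3 [527.8 227.3 110.3] w45.6 g0.0 F [0.4 0.5 0.6]
 t5.3 [528.4 226.7  26.6] w45.7 g0.0 F [-0.5  0.8  0.6]
grip t5.8 [528.2 226.6  26.3] w22.1 g10.0 F [-1.2 -0.1  3.1]
lift t6.7 [527.6 226.3 109.3] w22.0 g10.0 F [-0.1  0.6 -0.5]
 t7.7 [514.2 -42.2 109.9] w22.0 g10.0 F [-0.2  0.7  0.3]
```

View pics/hold.png

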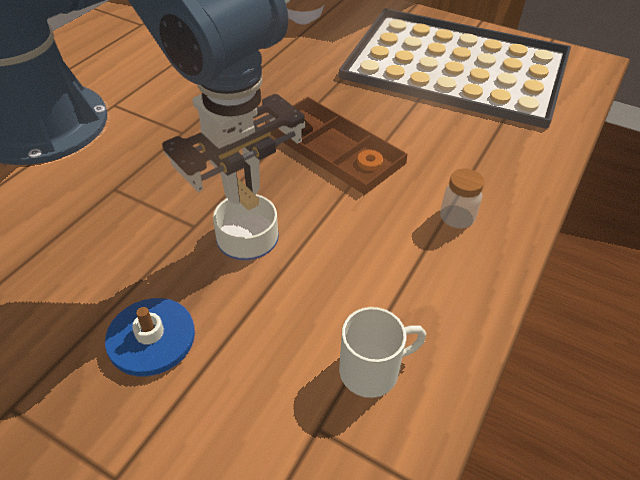

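The held shortbread is at (247,195), hanging over the tin at (246,226), and the other biscuits are undisturbed. Lower and release.

```bash
python3 - <<'E'
from h import *
ctrl.servo_line([514,-43,34],80);st()
ctrl.servo_line([514,-43,28],20);st("low")
ctrl.command_gripper(32,10);st("rel")
ctrl.pause(0.3)
ctrl.servo_line([514,-43,130],120);st()
O=q(90)
print(ctrl.solve_ik([512,-270,64],O))
ctrl.move_ptp([512,-270.5,130],O);st()
s=ctrl.snapshot("scene");save(s,"placed")
E
```

```text
t8.9 [514.3 -43.1  34.4] w22.2 g10.0 F [-0.5  0.  -0.4]
low t9.4 [513.9 -43.   27.9] w22.0 g10.0 F [-0.3  0.4 -0.7]
rel t9.8 [514. -43.  28.] w32.1 g0.0 F [-0.5  0.7  0.3]
 t11.1 [513.6 -42.9 129.4] w31.9 g0.0 F [-0.3  0.7 -1. ]
[-5.65703712e-01  6.28873388e-01  1.69884278e+00 -4.44089210e-16
  8.13876483e-01 -2.13650004e+00]
 t12.0 [ 511.9 -269.6  129.5] w32.2 g0.0 F [-0.2  0.1  0.3]
```

View pics/placed.png

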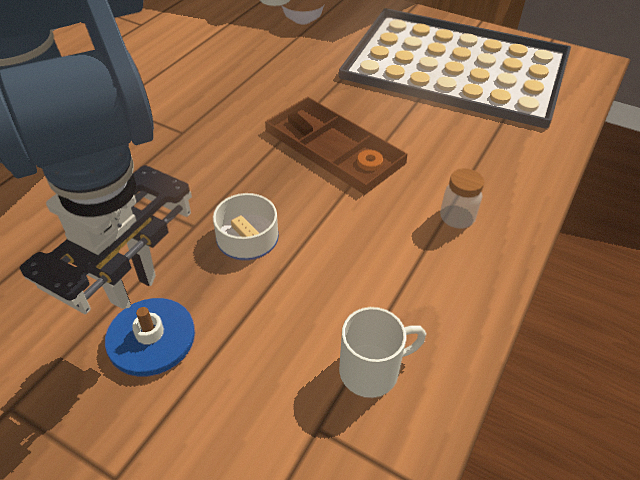

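Shortbread lies flat in the tin at (245,226). Next I grip the knob across one axis and then the other, so it ends up centred on the TCP.

```bash
python3 - <<'E'
from h import *
P=[512,-270.5]
ctrl.command_gripper(40,5)
ctrl.servo_line(P+[75],120);ctrl.servo_line(P+[64.5],40);st("down")
ctrl.command_gripper(5,5);st("grip1");ctrl.command_gripper(40,5)
ctrl.servo_line(P+[100],120)
ctrl.move_ptp(P+[100],q(0))
ctrl.servo_line(P+[64],100);st("down2")
ctrl.command_gripper(5,30);st("grip2")
ctrl.servo_line(P+[100],60);st("lift")
ctrl.pause(.4);st()
for c,pc,pt in(("top",(465,281),(343,280)),("scene",(150,335),(246,226))):
    s=ctrl.snapshot(c);save(s,"lift_"+c)
    print(c,fit(s,win(blue(s),pc,90),59,(42,55),P),fit(s,win(white(s),pt,50),50,(8,50),(514,-42)))
E
```

```text
down t13.5 [ 511.9 -270.5   64.4] w39.8 g0.0 F [-0.9 -0.4  0.3]
grip1 t14.0 [ 512.  -270.4   64.6] w16.0 g5.0 F [-0.9  1.4  2.1]
down2 t17.0 [ 512.  -270.5   63.9] w40.0 g0.0 F [ 0.5 -0.4  0.1]
grip2 t17.5 [ 512.  -270.5   64.3] w15.1 g30.0 F [-1.2  1.   4.1]
lift t18.3 [ 511.9 -270.4   99.9] w15.2 g30.0 F [ 0.1 -0.5 -3.5]
 t18.7 [ 512.  -270.5   99.9] w15.6 g30.0 F [ 0.6 -0.  -2.7]
top (array([ 497.32151023, -239.73894625]), 427.5, 3579.110131741734) (array([511.22655264, -41.42404374]), 2540.5, 2605.4080019546673)
scene (array([ 518.81887341, -276.71862665]), 5025.5, 5991.591884657624) (array([517.01009285, -44.43154047]), 3446.5, 3440.661982842954)
```

View pics/lift_scene.png

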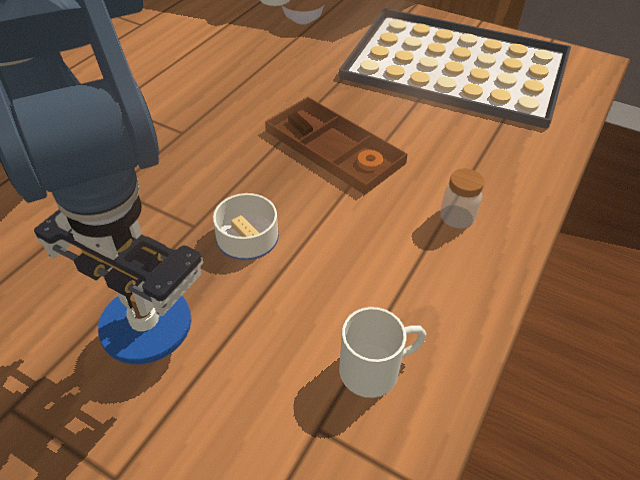

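Lids are held level at (145,325) and lifted about 36 mm (−3.3 N, so both lids), and the tin is unchanged. I check the scene camera's bias against the known TCP.

```bash
python3 - <<'E'
from h import *
s=ctrl.snapshot("scene")
m=biggest(win(blue(s),(145,330),80)); v,u=np.nonzero(m)
obs=np.array([u.min()-.5,u.max()+.5,v.max()+.5]); print(obs)
def ext(x,y):
    p=proj(s,cyl(x,y,59,(42,55))); return np.array([p[:,0].min(),p[:,0].max(),p[:,1].max()])
print(ext(512,-270.5)); print(least_squares(lambda q:ext(*q)-obs,(512,-270.5),diff_step=1e-3).x)
s=ctrl.snapshot("top")
m=win(blue(s),(465,281),80); v,u=np.nonzero(m)
print([u.min(),u.max(),v.min(),v.max()]); p=proj(s,cyl(512,-270.5,59,(42,55))); print(p.min(0),p.max(0))
E
```

```text
[ 97.5 190.5 363.5]
[ 95.56047135 189.47855143 362.09011287]
[ 514.98615993 -270.98455831]
[np.int64(440), np.int64(472), np.int64(278), np.int64(299)]
[437.80440554 245.29830026] [504.81106448 312.3989167 ]
```

View pics/lift_top.png

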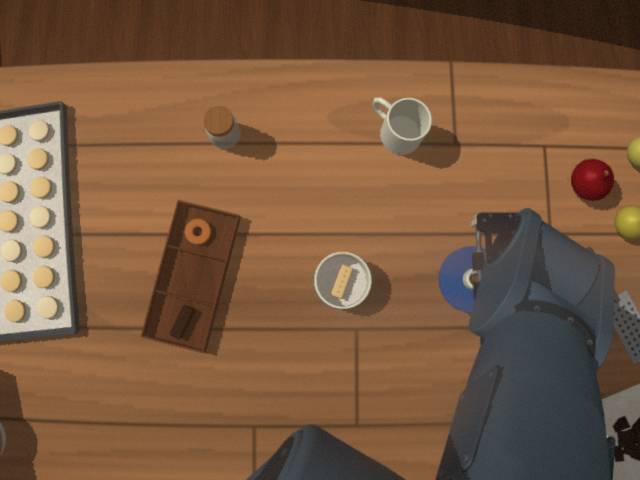

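Top view: the lids are held at (465,281), the shortbread is well inside the tin at (342,281), and the bias-corrected tin is at about (514,−43). I carry the lids over and lower them with a force check.

```bash
python3 - <<'E'
from h import *
P=[514,-43]
ctrl.servo_line([512,-270.5,145],100)
ctrl.servo_line(P+[145],150);ctrl.pause(.2);st("over")
ctrl.servo_line(P+[118],60);st()
z=118
while z>101.5:
    z-=1.5; ctrl.servo_line(P+[z],20); s=ctrl.get_state(); print(z,s["tcp_pos"].round(1),s["force"].round(1))
    if s["force"][2]>6 or abs(s["force"][:2]).max()>8: break
ctrl.snapshot
for c in("scene",):
    s=ctrl.snapshot(c);save(s,"seat")
E
```

```text
over t21.3 [514.  -43.4 145. ] w15.2 g30.0 F [ 0.2 -0.3 -2.5]
 t21.9 [514.  -43.  117.9] w15.2 g30.0 F [ 0.7 -0.  -2.1]
116.5 [514.1 -43.  116.7] [-0.1  0.1 -2.6]
115.0 [514. -43. 115.] [-0.9 -0.2 -1.8]
113.5 [514.  -43.  113.4] [-1.  -0.2 -2.7]
112.0 [513.9 -43.  111.9] [-0.  -0.2 -3.2]
110.5 [514.  -43.  110.4] [-0.2  0.1 -2.3]
109.0 [513.9 -43.  108.9] [-0.5  0.1 -2.4]
107.5 [513.9 -43.  107.4] [ 0.3 -0.5 -2.9]
106.0 [513.9 -43.  105.9] [ 0.9 -0.2 -2.9]
104.5 [513.9 -43.  104.4] [-0.6  0.2 -2.7]
103.0 [513.9 -43.  102.9] [-0.1  0.7 -2.7]
101.5 [514.2 -43.  102.1] [-2.1  1.1  6.5]
```

View pics/seat.png

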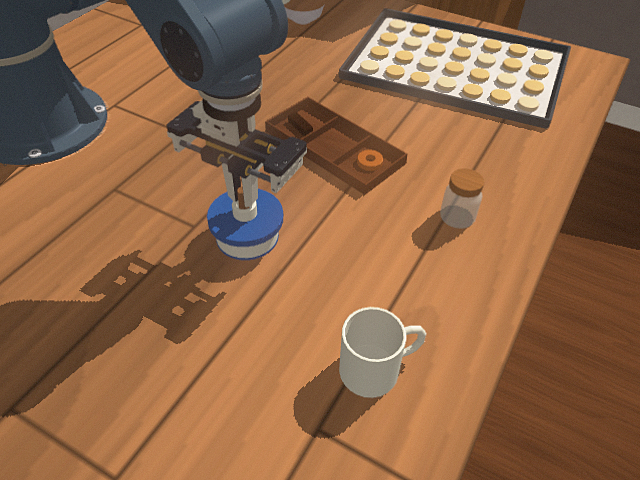

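The lids sit level on the tin at (246,218), with contact exactly at the seated height of 102 mm. I release the knob, then take the collar.

```bash
python3 - <<'E'
from h import *
P=[514,-43]
ctrl.command_gripper(30,30);ctrl.pause(.4);st("rel")
ctrl.servo_line(P+[135],100)
ctrl.command_gripper(60)
ctrl.servo_line(P+[88],80);ctrl.servo_line(P+[78.5],30);st("down")
ctrl.command_gripper(25,25);st("grip")
ctrl.servo_line(P+[90],25);st("l1")
ctrl.servo_line(P+[165],60);ctrl.pause(.6);st("up")
s=ctrl.snapshot("scene");save(s,"up")
E
```

```text
rel t25.6 [514.  -43.  101.5] w30.1 g0.0 F [ 0.1  0.4 -0.2]
down t28.0 [513.9 -43.   78.4] w59.7 g0.0 F [ 0.2 -0.4  0.5]
grip t28.5 [514.1 -43.   78.6] w36.0 g24.9 F [-0.4  0.4  0.2]
l1 t29.1 [514. -43.  90.] w36.0 g24.9 F [ 0.3 -0.6 -1.6]
up t31.1 [514. -43. 165.] w36.0 g24.9 F [ 0.1 -0.  -1.1]
```

View pics/up.png

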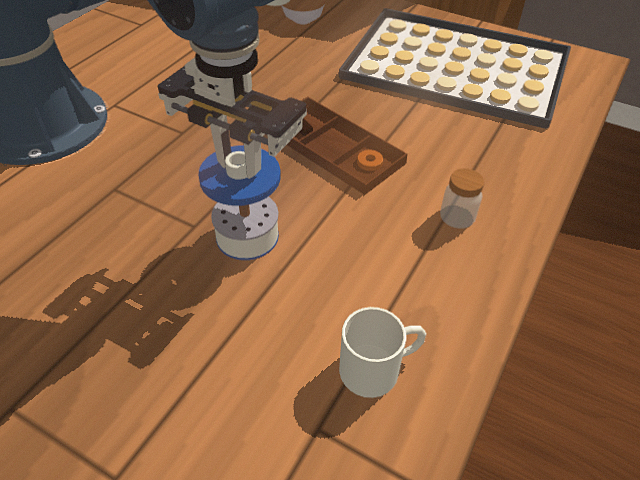

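The cover is held level at (240,175), the vented inner lid is seated at (246,215), the knob is clear below the cover, and the bystanders haven't moved. Handing in.

```bash
python3 - <<'E'
from h import *
st(); print(ctrl.finish_job())
E
```

```text
t31.2 [514. -43. 165.] w36.1 g24.9 F [-0.  -0.3 -1.6]
the job is handed in; nothing more can be done
None
```

I handed the job in at about 31 s, with no verdict returned: the shortbread is in the tin, the vented inner lid looks fully seated, the blue cover is held level and still above the knob, and the last picture shows the other items in place.

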